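# Put away the paint-mixing kit

## Task

Clear up after a paint trial: put the two toothed mixing blades into the divided metal tray, one lying flat in each bay, stub up; seat each sample tin upright in the well of the grey block that fits it; and stand the steel film applicator on its feet in the recess of the wooden block. Set things down rather than dropping them, and leave the paint can and the cup where they are.

Things in the scene. Friction and masses are not known exactly. Their poses are not given: they have to be found in the camera images.
- blade_a: One of two identical mixing blades: a 60 mm toothed steel disc, 14 mm thick over its teeth, lying flat, with an upright round stub 20 mm across on its centre, to grip it by, from 14 to 50 mm height. Origin: centre of the underside; z up along the stub. About 0.14 kg. 
- blade_b: The other of the two identical mixing blades: a 60 mm toothed steel disc, 14 mm thick over its teeth, lying flat, with an upright round stub 20 mm across on its centre, to grip it by, from 14 to 50 mm height. Origin: centre of the underside; z up along the stub. About 0.14 kg. 
- tin_large: Larger closed sample tin, bare metal, an upright plain cylinder 62 mm across, 62 mm tall, about 0.22 kg. Origin: centre of the underside, z up.
- tin_small: Smaller closed sample tin, bare metal, an upright plain cylinder 42 mm across, 56 mm tall, about 0.12 kg. Origin: centre of the underside, z up.
- applicator: Film applicator: a plain steel bar 90 mm long (its y axis), 22 mm wide (x), 32 mm tall (z), standing on two feet at its ends that leave a 6 mm gap under its middle; either end is alike. About 0.3 kg. Origin: centre of the underside.
- bay_tray: Fixed shallow metal tray, outside 140 mm (x) by 190 mm (y), 20 mm tall, walls and floor 4 mm, so its inner floor is 4 mm above the origin. A wall across the middle, 4 mm thick and as tall as the sides, parts it into two bays, each 132 mm (x) by 89 mm (y), centred at y = -46.5 and +46.5 mm. Origin: centre of the underside.
- tin_block: Fixed grey plastic block, 140 mm (x) by 190 mm (y), 22 mm tall, with two round wells 12 mm deep (floor 10 mm above the origin): one 80 mm wide centred at x = 0, y = -40 mm, for the larger tin, and one 60 mm wide at x = 0, y = +50 mm, for the smaller. Origin: centre of the underside.
- slot_block: Fixed wooden block, 100 mm (x) by 170 mm (y), 22 mm tall, with one oblong recess 46 mm (x) by 114 mm (y), 12 mm deep (floor 10 mm above the origin) in its middle. Origin: centre of the underside.
- paint_can: Bystander: loose white paint can with yellow drips, 110 mm across, 130 mm tall, with a wire bail hanging some 65 mm out from its axis, at the left of the bench. Origin: centre of the underside.
- cup: Bystander: loose white plastic cup, 68 mm across, 75 mm tall, at the right of the bench. Origin: centre of the underside.

How it is judged:
By the outcome, as a careful person would: the job done as asked, in the order asked, and still so for the second after the job is handed in, with the robot touching nothing.
It also fails if it takes over 120 s, if anything falls off the work surface, if the arm or the gripper's body presses on something with over 40 N, if the wrist force passes 120 N, or if a joint passes its speed limit or range.

## Robot

A 6-joint arm with a two-finger parallel gripper is mounted at the origin on the work surface. World frame = base frame: x ahead of the robot, y to its left, z up, the work surface at z = 0. Lengths are in m, angles in rad, forces in N, time in s.
With the tool pointing down it reaches from about 0.35 to 0.975 m from the base axis. Payload 4.9 kg.
Tool frame: the origin (TCP) lies at the very end of the fingers, on their centre line; the grasp point (between the pads) lies 19 mm behind it (pinch_z is the distance from the TCP to the grasp point, in m); z points along the fingers, y is the line along which they close (so a half turn about z gives the same grasp; the last joint's range is limited). The gripper opens to 85 mm and grips with 20 to 120 N. Pads are 22 mm wide; open, the fingers measure 114 mm over their backs; the gripper's body (76 mm by 85 mm) begins 54 mm behind the grasp point. The pads swing forward as they close: fully open they stand 13 mm farther back than shut.
Start: joints at [1.042, 0.053, 1.613, -0, 1.476, -0.119], TCP at [0.249, 0.573, 0.231] pointing down, gripper open.
Joint ranges: [-3.01, 3.01], [-1.01, 2.22], [0.06, 2.58], [-1.02, 4.17], [0.09, 2.62], [-3.14, 3.14]. Speed limits (rad/s): [2.57, 2.57, 3.14, 3.14, 3.14, 3.14].

## Interface

Orientations are given as a unit quaternion [w, x, y, z].
In Python, from cell import sense, read_camera, camera_info, close_job, pinch_z gives the robot as it stands.
- The arm moves only by the tool step_arm, never from a script. Its argument "series" is one flat list of numbers, 7 for each row, row after row: the shift along the tool's x, y, z in units of 10 cm (1.0 is 10 cm), then the turn, a rotation vector about the tool's x, y, z in units of pi/4 rad (1.0 is pi/4 rad), then the closure, from 0 (fully open) to 1 (shut). In form: [x, y, z, ax, ay, az, gripper, x, y, z, ax, ay, az, gripper, ...]. A call has 1 to 5 rows; each row is the pose to reach, as a shift and turn from the pose commanded when the call began, along the tool's axes at that moment; what a row does not reach only later rows make up. A row lasts 1/10 s, in which the tool goes at most 50 mm and 8.59 degrees, less where a joint would pass 70% of its speed; a pose out of reach is approached as far as the arm can. A call with a number of a shift or a turn outside -1 to 1 is refused whole. A call with a gripper value outside its range is refused whole. The fingers move at their own pace and stop on an object; "newtons" is the grip in N (left out, the last holds). Time passes only in rows, so rows that repeat a pose let the fingers close. It gives the time, the measured TCP pose, the force, the opening and the grip force at its end, in the units of the state.
- sense(): the state, without advancing time (a new reading comes with each control period).
- read_camera(name): name is "side" or "top"; returns the picture (480x640x3 uint8, red, green, blue); there is no depth.
- camera_info(name): a dict with "fx", "fy", "cx", "cy" (pixels), "D" ([k1, k2, p1, p2, k3] as OpenCV has them; the pictures are not rectified), "R" (3x3) and "t" (3): a world point X has camera coordinates R X + t. Camera axes: x right, y down, z forward; pixel columns grow to the right and rows downward; lengths in m; the calibration is good to about 2 mm. A picture is of the moment at which its call begins. camera_info takes no time and is no camera call.
- close_job(): hands the job in; it is judged then, once.
The state is a dict: "clock": time; "q": joint angles; "dq": joint speeds; "joint_efforts": joint torques, N m; "position": TCP position; "tool_rot": TCP orientation; "wrist_force": force on the tool from outside, world axes, zero at the start; "ft_torque": the same for the moment, N m; "finger_gap": finger opening in m; "gripper_force": force on a finger pad.
Only numpy, scipy, OpenCV 4.12 (cv2) and the standard library are available. Lean on these libraries where they do the work, as an engineer would, in place of code of your own. Each camera call takes 0.05 s, during which the arm holds its last target. There are 200 camera calls.

## Working session

There is one attempt and no reset: what is moved stays moved. The work goes in short steps, Python scripts to look and compute and a tool call to move; the robot and the scene stay as the last step left them, time stands still between calls to the robot, and variables do not carry over. Pictures are saved under pics/ and viewed, at most 14 in all, crops included, and the job is handed in when it is done.

Besides the shell and the picture viewer there is one more tool, called after "Request:" as name(argument=value, ...) on one line, values as JSON. step_arm: Moves the arm, as the interface text tells. Shifts and turns lie within -1 to 1; 1 stands for 10 cm of shift or pi/4 rad of turn. Its arguments: {"type":"object","properties":{"series":{"type":"array","items":{"type":"number"}},"newtons":{"type":"number"}},"required":["series"]}

```bash
mkdir -p pics; ls
python3 - <<'E'
from cell import *
import cv2
s=sense();print({k:s[k] for k in('clock','position','tool_rot','finger_gap')},pinch_z)
for n in('top','side'):
    im=read_camera(n);cv2.imwrite(f'pics/{n}0.png',im[...,::-1]);print(n,camera_info(n))
E
```

```text
pics
{'clock': 0.0, 'position': array([0.24868474, 0.57272499, 0.23006354]), 'tool_rot': array([-3.34097223e-04,  2.03443068e-01,  9.79086245e-01, -9.64711043e-04]), 'finger_gap': 0.08549719795918204} 0.0187
top {'fx': 537.3104842037685, 'fy': 537.3104842037685, 'cx': 324.51250203547073, 'cy': 243.89738879876643, 'D': array([-0.11959318,  0.        ,  0.        ,  0.        ,  0.        ]), 'R': array([[ 0.01335588, -0.99985082,  0.01095294],
       [-0.98347403, -0.01511351, -0.18041731],
       [ 0.18055593, -0.0083623 , -0.98352917]]), 't': array([0.00631485, 0.47761637, 1.69481866])}
side {'fx': 602.5021658051888, 'fy': 602.5021658051888, 'cx': 323.146655355177, 'cy': 240.19190045388874, 'D': array([-0.02220878,  0.        ,  0.        ,  0.        ,  0.        ]), 'R': array([[ 0.90892833, -0.41694327,  0.00275791],
       [-0.29348204, -0.64445562, -0.70607737],
       [ 0.29617155,  0.64096432, -0.70812933]]), 't': array([-0.43362609,  0.15957771,  1.46791417])}
```

View pics/top0.png

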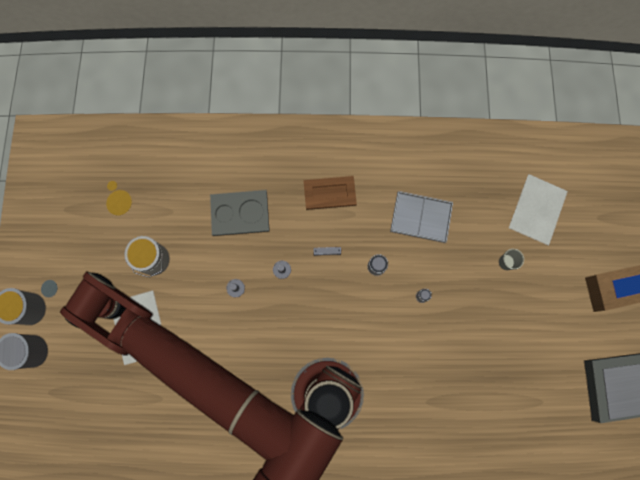

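View pics/side0.png

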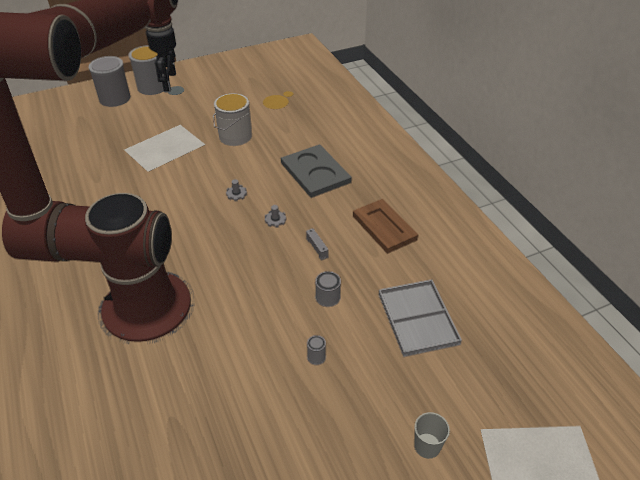

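The top view shows the blades at (236,288) and (282,270), applicator at (327,252), large tin at (378,265) and small tin at (424,296). The tin block is at (240,213), slot block at (330,193) and tray at (421,217), with the can at (147,257) and cup at (511,260). The side view shows the same objects, unobstructed. I'll zoom in next.

Run:
```python
import cv2
t=cv2.imread('pics/top0.png')[170:310,200:460];cv2.imwrite('pics/topz.png',cv2.resize(t,None,fx=3,fy=3,interpolation=cv2.INTER_CUBIC))
t=cv2.imread('pics/side0.png')[140:370,220:470];cv2.imwrite('pics/sidez.png',cv2.resize(t,None,fx=2.5,fy=2.5,interpolation=cv2.INTER_CUBIC))
```

```text
(no output)
```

View pics/topz.png

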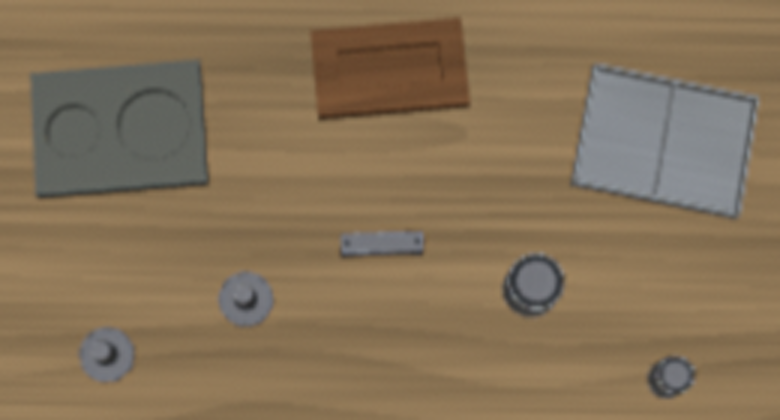

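View pics/sidez.png

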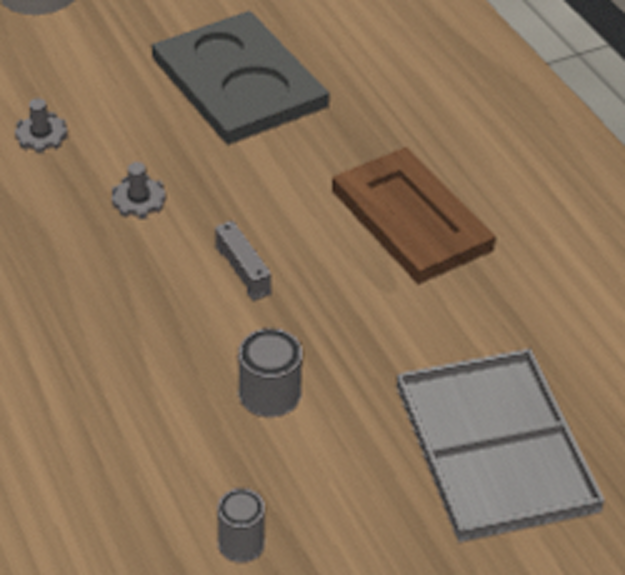

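The zooms give matching corner and centre picks in both views. Next I'll triangulate them and fit poses.

```bash
cat > h.py <<'E'
import numpy as np, cv2
from cell import camera_info
C={n:camera_info(n) for n in('top','side')}
for c in C.values(): c['K']=np.array([[c['fx'],0,c['cx']],[0,c['fy'],c['cy']],[0,0,1.]])
def proj(n,X):
    c=C[n]; return cv2.projectPoints(np.array(X,float).reshape(-1,3),cv2.Rodrigues(c['R'])[0],c['t'],c['K'],c['D'])[0][:,0]
def tri(pt,ps):
    u=[cv2.undistortPoints(np.array(p,float).reshape(-1,1,2),C[n]['K'],C[n]['D'])[:,0].T for n,p in(('top',pt),('side',ps))]
    X=cv2.triangulatePoints(*[np.c_[C[n]['R'],C[n]['t']] for n in('top','side')],*u); return (X[:3]/X[3]).T
zt=lambda p:(np.array(p,float)+.5)/3-.5+[200,170]
zs=lambda p:(np.array(p,float)+.5)/2.5-.5+[220,140]
E
python3 - <<'E'
from h import *
np.set_printoptions(precision=4,suppress=True)
P={'tinblock':([(31,75),(199,61),(207,182),(37,194)],[(249,13),(328,95),(229,131),(153,48)]),
'slot':([(310,31),(461,18),(469,105),(319,117)],[(405,149),(495,239),(418,272),(333,180)]),
'tray':([(594,66),(757,98),(738,216),(573,184)],[(529,352),(601,500),(461,530),(399,378)]),
'appl':([(341,236),(423,232),(424,248),(342,251)],[(229,224),(269,269),(250,281),(217,231)]),
'tins':([(535,280),(676,374)],[(270,352),(241,507)]),
'stubs':([(101,351),(243,294)],[(39,104),(137,169)]),'discs':([(107,355),(246,299)],[(41,131),(139,196)])}
for k,(a,b) in P.items():
    X=tri(zt(a),zs(b)); e=abs(proj('top',X)-zt(a)).max(),abs(proj('side',X)-zs(b)).max()
    print(k,np.round(e,2));print(X)
    if len(a)==4:
        c=X.mean(0); ly=(X[0]+X[3]-X[1]-X[2])/2; lx=(X[0]+X[1]-X[2]-X[3])/2
        print(' centre',c,'size',np.linalg.norm(lx),np.linalg.norm(ly),'yaw deg',np.degrees([np.arctan2(lx[1],lx[0]),np.arctan2(-ly[0],ly[1])]))
print('can,cup floor', tri([(147,257),(511,260)],[(231,104),(431,430)]))
E
```

```text
tinblock [0.84 0.96]
[[0.645  0.3985 0.0196]
 [0.6632 0.2109 0.0198]
 [0.5267 0.1967 0.0226]
 [0.5097 0.3852 0.0167]]
 centre [0.5861 0.2978 0.0197] size 0.1366133138495358 0.18889502681617126 yaw deg [5.795  5.3408]
slot [0.45 0.58]
[[ 0.6999  0.0878  0.0197]
 [ 0.7177 -0.0812  0.0201]
 [ 0.6176 -0.0905  0.0205]
 [ 0.6015  0.0756  0.019 ]]
 centre [ 0.6592 -0.0021  0.0198] size 0.09982984237319135 0.16847482829211932 yaw deg [6.1712 5.7778]
tray [0.71 0.96]
[[ 0.6665 -0.2313  0.0165]
 [ 0.6312 -0.4141  0.019 ]
 [ 0.4972 -0.3888  0.0187]
 [ 0.5318 -0.2064  0.0157]]
 centre [ 0.5817 -0.3101  0.0175] size 0.1366986665751847 0.18597900677696763 yaw deg [-10.5735 -10.8307]
appl [0.54 0.68]
[[ 0.4647  0.0493  0.0293]
 [ 0.4695 -0.0395  0.0407]
 [ 0.4506 -0.0404  0.0328]
 [ 0.4494  0.0478  0.0261]]
 centre [0.4586 0.0043 0.0322] size 0.01805450089947574 0.08902083941071672 yaw deg [3.8438 1.9639]
tins [0.21 0.3 ]
[[ 0.4156 -0.1583  0.0604]
 [ 0.3176 -0.3085  0.0567]]
stubs [0.71 0.79]
[[0.3357 0.3013 0.0498]
 [0.3986 0.1522 0.0485]]
discs [0.47 0.52]
[[0.3347 0.3011 0.0099]
 [0.3985 0.1517 0.0086]]
can,cup floor [[ 0.4157  0.5588  0.1359]
 [ 0.4332 -0.5933  0.0618]]
```

Fitted heights match the nominal ones (blocks about 20 mm, tins 60 and 57 mm, stubs 49 mm). Now I'll align the tool so tool x = world y and tool y = world x, then go above blade_a at (0.335, 0.301).

Request:
step_arm(series=[0, 0, 0, 0, 0, 0.739, 0, 0, 0, 0, 0, 0, 0.739, 0, 0, 0, 0, 0, 0, 0.739, 0, 0, 0, 0, 0, 0, 0.739, 0, 0, 0, 0, 0, 0, 0.739, 0], newtons=50)

```text
clock: 0.6
position: [0.2488, 0.5729, 0.2306]
tool_rot: [-0.0, 0.475, 0.88, -0.001]
wrist_force: [-0.7, -1.0, 0.7]
finger_gap: 0.0855
gripper_force: 0.0
```

Request:
step_arm(series=[0, 0, 0, 0, 0, 0.739, 0, 0, 0, 0, 0, 0, 0.739, 0, 0, 0, 0, 0, 0, 0.739, 0, 0, 0, 0, 0, 0, 0.739, 0, 0, 0, 0, 0, 0, 0.739, 0])

```text
clock: 1.1
position: [0.2489, 0.5731, 0.2309]
tool_rot: [0.0, 0.706, 0.708, -0.0]
wrist_force: [-0.4, 0.1, 0.8]
finger_gap: 0.0853
gripper_force: 0.0
```

Request:
step_arm(series=[-1, 0.4, 0, 0, 0, 0, 0, -1, 0.4, 0, 0, 0, 0, 0, -1, 0.4, 0, 0, 0, 0, 0])

```text
clock: 1.4
position: [0.29, 0.4699, 0.2306]
tool_rot: [0.001, 0.706, 0.708, -0.001]
wrist_force: [-1.0, 1.3, 0.3]
finger_gap: 0.0855
gripper_force: 0.0
```

Request:
step_arm(series=[-1, 0.4, 0.4, 0, 0, 0, 0, -1, 0.4, 0.4, 0, 0, 0, 0, -1, 0.4, 0.4, 0, 0, 0, 0])

```text
clock: 1.7
position: [0.3289, 0.3701, 0.1889]
tool_rot: [0.0, 0.707, 0.708, -0.002]
wrist_force: [-1.1, -0.2, 0.0]
finger_gap: 0.0854
gripper_force: 0.0
```

Request:
step_arm(series=[-0.72, 0.065, 0.6, 0, 0, 0, 0, -0.72, 0.065, 0.6, 0, 0, 0, 0, -0.72, 0.065, 0.6, 0, 0, 0, 0, -0.72, 0.065, 0.6, 0, 0, 0, 0])

```text
clock: 2.1
position: [0.3355, 0.3014, 0.1311]
tool_rot: [-0.0, 0.707, 0.708, 0.0]
wrist_force: [1.4, -0.6, 0.8]
finger_gap: 0.0856
gripper_force: 0.0
```

Request:
step_arm(series=[0, 0, 0.9, 0, 0, 0, 0, 0, 0, 0.9, 0, 0, 0, 0, 0, 0, 0.9, 0, 0, 0, 0])

```text
clock: 2.4
position: [0.3326, 0.3006, 0.0376]
tool_rot: [-0.001, 0.706, 0.708, -0.004]
wrist_force: [-1.4, -0.5, 0.2]
finger_gap: 0.0861
gripper_force: 0.0
```

Request:
step_arm(series=[0, 0, 0.2, 0, 0, 0, 0, 0, 0, 0.2, 0, 0, 0, 0, 0, 0, 0.2, 0, 0, 0, 0.5, 0, 0, 0.2, 0, 0, 0, 1, 0, 0, 0.2, 0, 0, 0, 1])

```text
clock: 2.9
position: [0.3367, 0.3022, 0.0231]
tool_rot: [0.0, 0.707, 0.707, 0.002]
wrist_force: [-0.0, -0.6, 0.6]
finger_gap: 0.0438
gripper_force: 0.0
```

Request:
step_arm(series=[0, 0, 0, 0, 0, 0, 1, 0, 0, 0, 0, 0, 0, 1, 0, 0, 0, 0, 0, 0, 1, 0, 0, 0, 0, 0, 0, 1, 0, 0, 0, 0, 0, 0, 1])

```text
clock: 3.4
position: [0.3361, 0.3017, 0.0222]
tool_rot: [0.0, 0.707, 0.707, 0.001]
wrist_force: [-1.1, -1.2, 5.6]
finger_gap: 0.0182
gripper_force: 49.1
```

Request:
step_arm(series=[0, 0, -0.3, 0, 0, 0, 1, 0, 0, -0.6, 0, 0, 0, 1, 0, 0, -1, 0, 0, 0, 1, 0, 0, -1, 0, 0, 0, 1])

```text
clock: 3.8
position: [0.3387, 0.3032, 0.1269]
tool_rot: [0.001, 0.707, 0.707, 0.005]
wrist_force: [0.4, 1.3, -1.0]
finger_gap: 0.0185
gripper_force: 49.1
```

Request:
step_arm(series=[-0.4, 0.14, 0, 0, 0, 0, 1, -0.8, 0.29, 0, 0, 0, 0, 1, -0.94, 0.34, 0, 0, 0, 0, 1])

```text
clock: 4.1
position: [0.3694, 0.2047, 0.1199]
tool_rot: [0.0, 0.708, 0.706, -0.001]
wrist_force: [-0.2, 0.9, -1.9]
finger_gap: 0.0182
gripper_force: 49.1
```

Request:
step_arm(series=[-0.4, 0.14, 0, 0, 0, 0, 1, -0.8, 0.29, 0, 0, 0, 0, 1, -0.94, 0.34, 0, 0, 0, 0, 1])

```text
clock: 4.4
position: [0.4036, 0.1104, 0.12]
tool_rot: [-0.0, 0.708, 0.706, -0.001]
wrist_force: [-0.5, 1.2, -1.7]
finger_gap: 0.0185
gripper_force: 49.2
```

Request:
step_arm(series=[-0.4, 0.14, 0, 0, 0, 0, 1, -0.8, 0.29, 0, 0, 0, 0, 1, -0.94, 0.34, 0, 0, 0, 0, 1])

```text
clock: 4.7
position: [0.4377, 0.0164, 0.1201]
tool_rot: [-0.0, 0.708, 0.706, -0.001]
wrist_force: [0.1, -0.1, -1.6]
finger_gap: 0.0181
gripper_force: 49.2
```

Request:
step_arm(series=[-0.4, 0.14, 0, 0, 0, 0, 1, -0.8, 0.29, 0, 0, 0, 0, 1, -0.94, 0.34, 0, 0, 0, 0, 1])

```text
clock: 5.0
position: [0.4717, -0.0775, 0.1202]
tool_rot: [-0.0, 0.708, 0.706, -0.001]
wrist_force: [-0.1, 0.4, -2.1]
finger_gap: 0.0188
gripper_force: 49.2
```

Request:
step_arm(series=[-0.4, 0.14, 0, 0, 0, 0, 1, -0.8, 0.29, 0, 0, 0, 0, 1, -0.94, 0.34, 0, 0, 0, 0, 1])

```text
clock: 5.3
position: [0.5059, -0.1711, 0.1203]
tool_rot: [-0.0, 0.708, 0.706, -0.0]
wrist_force: [0.1, 0.0, -2.0]
finger_gap: 0.0185
gripper_force: 49.2
```

Request:
step_arm(series=[-0.4, 0.14, 0, 0, 0, 0, 1, -0.8, 0.29, 0, 0, 0, 0, 1, -0.94, 0.34, 0, 0, 0, 0, 1])

```text
clock: 5.6
position: [0.54, -0.2648, 0.1204]
tool_rot: [-0.0, 0.708, 0.707, -0.0]
wrist_force: [-0.1, 0.3, -1.6]
finger_gap: 0.0183
gripper_force: 49.3
```

Request:
step_arm(series=[-0.4, 0.14, 0, 0, 0, 0, 1, -0.8, 0.29, 0, 0, 0, 0, 1, -0.94, 0.34, 0, 0, 0, 0, 1, -0.94, 0.34, 0, 0, 0, 0, 1])

```text
clock: 6.0
position: [0.5736, -0.3571, 0.1203]
tool_rot: [-0.001, 0.707, 0.707, 0.0]
wrist_force: [0.2, 0.9, -2.3]
finger_gap: 0.0183
gripper_force: 49.4
```

Request:
step_arm(series=[0, 0, 0.4, 0, 0, 0, 1, 0, 0, 0.7, 0, 0, 0, 1, 0, 0, 0.85, 0, 0, 0, 1, 0, 0, 0.85, 0, 0, 0, 1, 0, 0, 0.85, 0, 0, 0, 1])

```text
clock: 6.5
position: [0.5741, -0.3561, 0.0372]
tool_rot: [0.0, 0.707, 0.707, 0.0]
wrist_force: [-0.0, -1.1, -0.2]
finger_gap: 0.0186
gripper_force: 49.4
```

Request:
step_arm(series=[0, 0, 0.04, 0, 0, 0, 1, 0, 0, 0.07, 0, 0, 0, 1, 0, 0, 0.07, 0, 0, 0, 1])

```text
clock: 6.8
position: [0.5739, -0.3569, 0.0299]
tool_rot: [0.0, 0.707, 0.707, 0.0]
wrist_force: [0.3, 0.0, -2.3]
finger_gap: 0.0183
gripper_force: 49.4
```

Request:
step_arm(series=[0, 0, 0.01, 0, 0, 0, 1, 0, 0, 0.01, 0, 0, 0, 1])

```text
clock: 7.0
position: [0.5737, -0.3568, 0.0284]
tool_rot: [0.0, 0.707, 0.707, -0.0]
wrist_force: [-0.0, -0.1, -2.1]
finger_gap: 0.0187
gripper_force: 49.4
```

Request:
step_arm(series=[0, 0, 0.015, 0, 0, 0, 1, 0, 0, 0.015, 0, 0, 0, 1])

```text
clock: 7.2
position: [0.5735, -0.3566, 0.0266]
tool_rot: [-0.0, 0.707, 0.707, -0.0]
wrist_force: [-0.4, 0.4, -1.6]
finger_gap: 0.0182
gripper_force: 49.4
```

Request:
step_arm(series=[0, 0, 0.01, 0, 0, 0, 1, 0, 0, 0.01, 0, 0, 0, 1])

```text
clock: 7.4
position: [0.5737, -0.3568, 0.0264]
tool_rot: [-0.0, 0.707, 0.707, -0.0]
wrist_force: [-2.4, 1.9, 2.9]
finger_gap: 0.0185
gripper_force: 49.9
```

Request:
step_arm(series=[0, 0, 0, 0, 0, 0, 0.7, 0, 0, 0, 0, 0, 0, 0.5, 0, 0, 0, 0, 0, 0, 0.3, 0, 0, 0, 0, 0, 0, 0, 0, 0, -0.1, 0, 0, 0, 0])

```text
clock: 7.9
position: [0.5726, -0.3558, 0.0343]
tool_rot: [-0.002, 0.707, 0.707, -0.0]
wrist_force: [0.8, -0.0, 0.0]
finger_gap: 0.0816
gripper_force: 0.0
```

Request:
step_arm(series=[0, 0, -0.3, 0, 0, 0, 0, 0, 0, -0.6, 0, 0, 0, 0, 0, 0, -0.9, 0, 0, 0, 0, 0, 0, -0.9, 0, 0, 0, 0])

```text
clock: 8.3
position: [0.5767, -0.359, 0.1332]
tool_rot: [0.006, 0.707, 0.707, 0.001]
wrist_force: [0.6, -0.7, 1.1]
finger_gap: 0.085
gripper_force: 0.0
```

Request:
step_arm(series=[0.43, -0.15, 0, 0, 0, 0, 0, 0.85, -0.29, 0, 0, 0, 0, 0, 0.85, -0.29, 0, 0, 0, 0, 0])

```text
clock: 8.6
position: [0.5421, -0.2669, 0.1235]
tool_rot: [-0.003, 0.706, 0.708, -0.0]
wrist_force: [-0.1, 0.3, -0.9]
finger_gap: 0.0855
gripper_force: 0.0
```

Request:
step_arm(series=[0.43, -0.15, 0, 0, 0, 0, 0, 0.85, -0.29, 0, 0, 0, 0, 0, 0.85, -0.29, 0, 0, 0, 0, 0])

```text
clock: 8.9
position: [0.5137, -0.183, 0.1244]
tool_rot: [-0.002, 0.706, 0.708, -0.0]
wrist_force: [0.1, -0.4, -0.1]
finger_gap: 0.0854
gripper_force: 0.0
```

Request:
step_arm(series=[0.43, -0.15, 0, 0, 0, 0, 0, 0.85, -0.29, 0, 0, 0, 0, 0, 0.85, -0.29, 0, 0, 0, 0, 0])

```text
clock: 9.2
position: [0.4853, -0.0988, 0.1251]
tool_rot: [-0.001, 0.706, 0.708, -0.0]
wrist_force: [-0.6, 0.4, -0.6]
finger_gap: 0.0856
gripper_force: 0.0
```

Request:
step_arm(series=[0.43, -0.15, 0, 0, 0, 0, 0, 0.85, -0.29, 0, 0, 0, 0, 0, 0.85, -0.29, 0, 0, 0, 0, 0])

```text
clock: 9.5
position: [0.4569, -0.0144, 0.1256]
tool_rot: [-0.0, 0.706, 0.709, 0.0]
wrist_force: [-0.1, -0.4, 0.1]
finger_gap: 0.0852
gripper_force: 0.0
```

Request:
step_arm(series=[0.43, -0.15, 0, 0, 0, 0, 0, 0.85, -0.29, 0, 0, 0, 0, 0, 0.85, -0.29, 0, 0, 0, 0, 0])

```text
clock: 9.8
position: [0.4283, 0.0705, 0.1259]
tool_rot: [-0.0, 0.706, 0.709, 0.0]
wrist_force: [-0.1, -0.2, 0.1]
finger_gap: 0.0852
gripper_force: 0.0
```

Request:
step_arm(series=[0.43, -0.15, 0, 0, 0, 0, 0, 0.84, -0.3, 0, 0, 0, 0, 0, 0.84, -0.3, 0, 0, 0, 0, 0, 0.84, -0.3, 0, 0, 0, 0, 0])

```text
clock: 10.2
position: [0.3997, 0.1518, 0.1262]
tool_rot: [0.001, 0.707, 0.708, 0.0]
wrist_force: [-0.7, 0.3, -0.1]
finger_gap: 0.0856
gripper_force: 0.0
```

Request:
step_arm(series=[0, 0, 0.4, 0, 0, 0, 0, 0, 0, 0.8, 0, 0, 0, 0, 0, 0, 0.9, 0, 0, 0, 0, 0, 0, 0.9, 0, 0, 0, 0])

```text
clock: 10.6
position: [0.3978, 0.1506, 0.0342]
tool_rot: [-0.001, 0.708, 0.706, -0.002]
wrist_force: [-0.1, -0.4, 0.8]
finger_gap: 0.0851
gripper_force: 0.0
```

Request:
step_arm(series=[0, 0, 0.13, 0, 0, 0, 0.3, 0, 0, 0.13, 0, 0, 0, 0.5, 0, 0, 0.13, 0, 0, 0, 0.7, 0, 0, 0.13, 0, 0, 0, 1, 0, 0, 0.13, 0, 0, 0, 1])

```text
clock: 11.1
position: [0.3995, 0.1525, 0.024]
tool_rot: [0.001, 0.707, 0.707, 0.001]
wrist_force: [1.1, -0.0, 0.0]
finger_gap: 0.0184
gripper_force: 48.8
```

Request:
step_arm(series=[0, 0, 0, 0, 0, 0, 1, 0, 0, 0, 0, 0, 0, 1, 0, 0, 0, 0, 0, 0, 1, 0, 0, 0, 0, 0, 0, 1, 0, 0, 0, 0, 0, 0, 1])

```text
clock: 11.6
position: [0.3996, 0.1525, 0.0239]
tool_rot: [0.001, 0.707, 0.707, 0.001]
wrist_force: [-0.4, 0.4, 6.5]
finger_gap: 0.0184
gripper_force: 49.4
```

Request:
step_arm(series=[0, 0, -0.3, 0, 0, 0, 1, 0, 0, -0.6, 0, 0, 0, 1, 0, 0, -1, 0, 0, 0, 1, 0, 0, -1, 0, 0, 0, 1])

```text
clock: 12.0
position: [0.4021, 0.153, 0.1285]
tool_rot: [0.003, 0.707, 0.707, 0.004]
wrist_force: [0.1, 0.4, -0.5]
finger_gap: 0.0183
gripper_force: 49.2
```

Request:
step_arm(series=[-0.4, 0.19, 0, 0, 0, 0, 1, -0.8, 0.36, 0, 0, 0, 0, 1, -0.83, 0.38, 0, 0, 0, 0, 1])

```text
clock: 12.3
position: [0.4372, 0.0662, 0.122]
tool_rot: [0.0, 0.709, 0.706, -0.001]
wrist_force: [-0.7, 0.2, -0.6]
finger_gap: 0.0184
gripper_force: 49.2
```

Request:
step_arm(series=[-0.4, 0.19, 0, 0, 0, 0, 1, -0.8, 0.36, 0, 0, 0, 0, 1, -0.83, 0.38, 0, 0, 0, 0, 1])

```text
clock: 12.6
position: [0.4752, -0.0164, 0.1221]
tool_rot: [0.0, 0.708, 0.706, -0.001]
wrist_force: [-0.2, 0.4, -1.1]
finger_gap: 0.0184
gripper_force: 49.3
```

Request:
step_arm(series=[-0.4, 0.19, 0, 0, 0, 0, 1, -0.8, 0.36, 0, 0, 0, 0, 1, -0.83, 0.38, 0, 0, 0, 0, 1])

```text
clock: 12.9
position: [0.5134, -0.0989, 0.1222]
tool_rot: [0.0, 0.708, 0.706, -0.0]
wrist_force: [-0.7, 0.8, -0.2]
finger_gap: 0.0182
gripper_force: 49.3
```

Request:
step_arm(series=[-0.4, 0.19, 0, 0, 0, 0, 1, -0.8, 0.36, 0, 0, 0, 0, 1, -0.83, 0.38, 0, 0, 0, 0, 1])

```text
clock: 13.2
position: [0.5515, -0.1816, 0.1222]
tool_rot: [0.0, 0.708, 0.706, -0.0]
wrist_force: [-0.2, -0.3, -2.4]
finger_gap: 0.0182
gripper_force: 49.4
```

Request:
step_arm(series=[-0.4, 0.19, 0, 0, 0, 0, 1, -0.8, 0.36, 0, 0, 0, 0, 1, -0.85, 0.39, 0, 0, 0, 0, 1, -0.85, 0.39, 0, 0, 0, 0, 1])

```text
clock: 13.6
position: [0.5895, -0.2636, 0.1217]
tool_rot: [-0.001, 0.707, 0.707, 0.0]
wrist_force: [-0.3, 1.3, -1.3]
finger_gap: 0.0186
gripper_force: 49.4
```

Request:
step_arm(series=[0, 0, 0.4, 0, 0, 0, 1, 0, 0, 0.7, 0, 0, 0, 1, 0, 0, 0.85, 0, 0, 0, 1, 0, 0, 0.85, 0, 0, 0, 1, 0, 0, 0.85, 0, 0, 0, 1])

```text
clock: 14.1
position: [0.5901, -0.2639, 0.0387]
tool_rot: [0.0, 0.707, 0.707, 0.0]
wrist_force: [0.4, -0.0, -0.8]
finger_gap: 0.0185
gripper_force: 49.5
```

Request:
step_arm(series=[0, 0, 0.04, 0, 0, 0, 1, 0, 0, 0.08, 0, 0, 0, 1, 0, 0, 0.09, 0, 0, 0, 1, 0, 0, 0.09, 0, 0, 0, 1])

```text
clock: 14.5
position: [0.5897, -0.2648, 0.0289]
tool_rot: [0.0, 0.707, 0.707, 0.0]
wrist_force: [0.3, 0.6, -0.7]
finger_gap: 0.0182
gripper_force: 49.5
```

Request:
step_arm(series=[0, 0, 0.015, 0, 0, 0, 1, 0, 0, 0.015, 0, 0, 0, 1])

```text
clock: 14.7
position: [0.5899, -0.265, 0.028]
tool_rot: [0.0, 0.707, 0.707, 0.0]
wrist_force: [-2.0, 0.5, 2.4]
finger_gap: 0.0184
gripper_force: 50.0
```

Request:
step_arm(series=[0, 0, 0, 0, 0, 0, 0.7, 0, 0, 0, 0, 0, 0, 0.5, 0, 0, 0, 0, 0, 0, 0.3, 0, 0, 0, 0, 0, 0, 0, 0, 0, -0.1, 0, 0, 0, 0])

```text
clock: 15.2
position: [0.5884, -0.264, 0.0358]
tool_rot: [-0.002, 0.707, 0.707, -0.0]
wrist_force: [-0.1, 0.9, 0.3]
finger_gap: 0.0816
gripper_force: 0.0
```

Request:
step_arm(series=[0, 0, -0.3, 0, 0, 0, 0, 0, 0, -0.6, 0, 0, 0, 0, 0, 0, -0.9, 0, 0, 0, 0, 0, 0, -0.9, 0, 0, 0, 0])

```text
clock: 15.6
position: [0.5929, -0.2666, 0.1345]
tool_rot: [0.005, 0.707, 0.707, 0.001]
wrist_force: [0.1, 0.0, 0.6]
finger_gap: 0.0853
gripper_force: 0.0
```

Request:
step_arm(series=[0.26, -0.43, 0, 0, 0, 0, 0, 0.53, -0.87, 0, 0, 0, 0, 0, 0.53, -0.87, 0, 0, 0, 0, 0])

```text
clock: 15.9
position: [0.4959, -0.2072, 0.1224]
tool_rot: [-0.005, 0.707, 0.707, -0.001]
wrist_force: [0.1, 1.0, -1.2]
finger_gap: 0.0858
gripper_force: 0.0
```

Request:
step_arm(series=[0.26, -0.43, 0, 0, 0, 0, 0, 0.53, -0.87, 0, 0, 0, 0, 0, 0.53, -0.87, 0, 0, 0, 0, 0, 0.53, -0.87, 0, 0, 0, 0, 0])

```text
clock: 16.3
position: [0.4152, -0.1584, 0.1272]
tool_rot: [0.001, 0.707, 0.707, 0.0]
wrist_force: [-0.2, 0.4, -0.1]
finger_gap: 0.0851
gripper_force: 0.0
```

Run:
```python
from cell import *
import cv2,numpy as np
print(sense()['position'])
t=read_camera('top')[170:310,340:460,::-1];s=read_camera('side')[220:370,280:470,::-1]
t=cv2.resize(t,None,fx=3,fy=3,interpolation=cv2.INTER_CUBIC);s=cv2.resize(s,(380,300),interpolation=cv2.INTER_CUBIC)
s=cv2.copyMakeBorder(s,0,120,0,0,cv2.BORDER_CONSTANT);cv2.imwrite('pics/b.png',np.hstack([t,s]))
```

```text
[ 0.41521061 -0.15839938  0.12723426]
```

View pics/b.png

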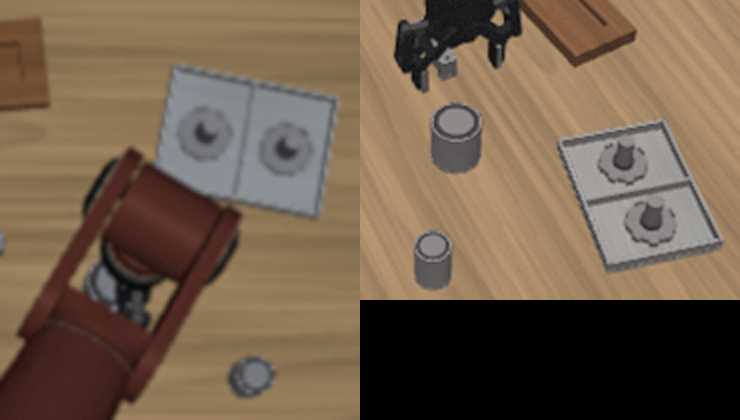

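Both blades lie flat, stub up, one per bay, at crop pixels (205,132) and (285,148). The gripper is over the large tin.

Request:
step_arm(series=[0, 0, 0.3, 0, 0, 0, 0, 0, 0, 0.6, 0, 0, 0, 0, 0, 0, 0.9, 0, 0, 0, 0, 0, 0, 0.9, 0, 0, 0, 0])

```text
clock: 16.8
position: [0.4139, -0.1579, 0.0337]
tool_rot: [-0.004, 0.707, 0.707, -0.001]
wrist_force: [0.0, 0.3, -0.5]
finger_gap: 0.0855
gripper_force: 0.0
```

Request:
step_arm(series=[0, 0, 0.15, 0, 0, 0, 0, 0, 0, 0.15, 0, 0, 0, 0, 0, 0, 0.15, 0, 0, 0, 0.15, 0, 0, 0.15, 0, 0, 0, 0.3, 0, 0, 0.15, 0, 0, 0, 0.6])

```text
clock: 17.3
position: [0.4168, -0.1596, 0.0243]
tool_rot: [0.001, 0.707, 0.707, 0.0]
wrist_force: [-0.6, 0.2, 5.9]
finger_gap: 0.0608
gripper_force: 54.9
```

Request:
step_arm(series=[0, 0, 0, 0, 0, 0, 1, 0, 0, 0, 0, 0, 0, 1, 0, 0, 0, 0, 0, 0, 1, 0, 0, 0, 0, 0, 0, 1])

```text
clock: 17.7
position: [0.4169, -0.1596, 0.0243]
tool_rot: [0.001, 0.707, 0.707, 0.0]
wrist_force: [-1.8, -0.7, 6.0]
finger_gap: 0.0608
gripper_force: 54.9
```

Request:
step_arm(series=[0, 0, -0.3, 0, 0, 0, 1, 0, 0, -0.6, 0, 0, 0, 1, 0, 0, -1, 0, 0, 0, 1, 0, 0, -1, 0, 0, 0, 1])

```text
clock: 18.1
position: [0.4193, -0.1608, 0.1289]
tool_rot: [0.006, 0.707, 0.707, 0.002]
wrist_force: [1.3, -0.3, -1.9]
finger_gap: 0.061
gripper_force: 56.1
```

Request:
step_arm(series=[0.4, 0.17, 0, 0, 0, 0, 1, 0.8, 0.33, 0, 0, 0, 0, 1, 0.84, 0.35, 0, 0, 0, 0, 1])

```text
clock: 18.4
position: [0.4509, -0.0713, 0.1214]
tool_rot: [-0.001, 0.706, 0.709, 0.001]
wrist_force: [-0.2, -1.5, -3.1]
finger_gap: 0.061
gripper_force: 56.0
```

Request:
step_arm(series=[0.4, 0.17, 0, 0, 0, 0, 1, 0.8, 0.33, 0, 0, 0, 0, 1, 0.84, 0.35, 0, 0, 0, 0, 1])

```text
clock: 18.7
position: [0.4859, 0.0125, 0.1215]
tool_rot: [-0.001, 0.706, 0.709, 0.0]
wrist_force: [-0.5, -1.3, -2.8]
finger_gap: 0.0606
gripper_force: 56.0
```

Request:
step_arm(series=[0.4, 0.17, 0, 0, 0, 0, 1, 0.8, 0.33, 0, 0, 0, 0, 1, 0.84, 0.35, 0, 0, 0, 0, 1])

```text
clock: 19.0
position: [0.5211, 0.096, 0.1217]
tool_rot: [-0.0, 0.706, 0.708, 0.0]
wrist_force: [-0.6, -0.5, -2.2]
finger_gap: 0.0607
gripper_force: 56.0
```

Request:
step_arm(series=[0.4, 0.17, 0, 0, 0, 0, 1, 0.8, 0.33, 0, 0, 0, 0, 1, 0.84, 0.35, 0, 0, 0, 0, 1])

```text
clock: 19.3
position: [0.5563, 0.1797, 0.1217]
tool_rot: [-0.0, 0.706, 0.708, 0.0]
wrist_force: [-0.2, 0.8, -2.3]
finger_gap: 0.0609
gripper_force: 56.1
```

Request:
step_arm(series=[0.4, 0.17, 0, 0, 0, 0, 1, 0.8, 0.33, 0, 0, 0, 0, 1, 0.82, 0.34, 0, 0, 0, 0, 1, 0.82, 0.34, 0, 0, 0, 0, 1])

```text
clock: 19.7
position: [0.5892, 0.2587, 0.1211]
tool_rot: [-0.0, 0.707, 0.707, -0.001]
wrist_force: [0.0, -1.2, -3.5]
finger_gap: 0.0609
gripper_force: 56.1
```

Request:
step_arm(series=[0, 0, 0.2, 0, 0, 0, 1, 0, 0, 0.4, 0, 0, 0, 1, 0, 0, 0.6, 0, 0, 0, 1, 0, 0, 0.6, 0, 0, 0, 1])

```text
clock: 20.1
position: [0.5863, 0.2564, 0.058]
tool_rot: [-0.002, 0.708, 0.707, -0.004]
wrist_force: [-0.5, -0.9, -3.6]
finger_gap: 0.0608
gripper_force: 56.1
```

Run:
```python
from cell import *
import cv2,numpy as np
print(sense()['position'])
s=read_camera('side')[100:250,220:420,::-1]
cv2.imwrite('pics/c.png',cv2.resize(s,None,fx=3,fy=3,interpolation=cv2.INTER_CUBIC))
```

```text
[0.58626328 0.25640812 0.05798655]
```

View pics/c.png

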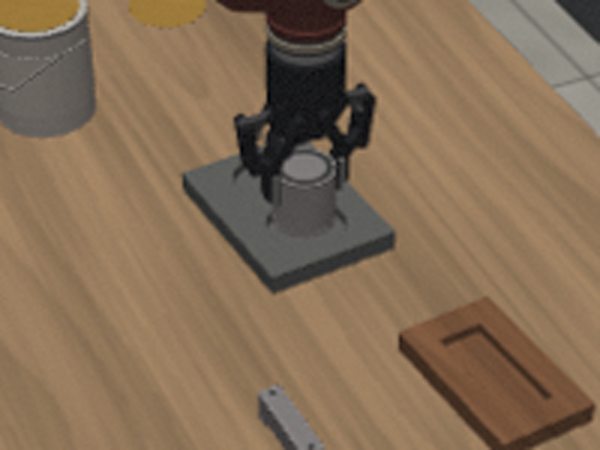

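The tin, with its bottom near crop pixel (304,225), is centred over the large well: its rim shows on both sides, at about (272,212) and (343,220). Lowering it now.

Request:
step_arm(series=[0, 0, 0.1, 0, 0, 0, 1, 0, 0, 0.2, 0, 0, 0, 1, 0, 0, 0.24, 0, 0, 0, 1, 0, 0, 0.24, 0, 0, 0, 1, 0, 0, 0.24, 0, 0, 0, 1])

```text
clock: 20.65
position: [0.5897, 0.2594, 0.0384]
tool_rot: [0.0, 0.707, 0.707, 0.0]
wrist_force: [-0.1, 0.0, -3.4]
finger_gap: 0.0605
gripper_force: 56.1
```

Request:
step_arm(series=[0, 0, 0.02, 0, 0, 0, 1, 0, 0, 0.02, 0, 0, 0, 1])

```text
clock: 20.85
position: [0.5897, 0.2594, 0.0365]
tool_rot: [0.0, 0.707, 0.707, 0.0]
wrist_force: [1.0, -0.6, -2.5]
finger_gap: 0.0609
gripper_force: 56.1
```

Request:
step_arm(series=[0, 0, 0.015, 0, 0, 0, 1, 0, 0, 0.015, 0, 0, 0, 1])

```text
clock: 21.05
position: [0.5895, 0.2593, 0.0347]
tool_rot: [-0.0, 0.707, 0.707, -0.0]
wrist_force: [-0.4, -0.7, -2.9]
finger_gap: 0.0606
gripper_force: 56.1
```

Request:
step_arm(series=[0, 0, 0.01, 0, 0, 0, 1, 0, 0, 0.01, 0, 0, 0, 1])

```text
clock: 21.25
position: [0.5896, 0.2594, 0.0344]
tool_rot: [-0.0, 0.707, 0.707, -0.0]
wrist_force: [-2.3, -0.8, 2.4]
finger_gap: 0.0608
gripper_force: 56.6
```

Request:
step_arm(series=[0, 0, 0, 0, 0, 0, 0.2, 0, 0, 0, 0, 0, 0, 0, 0, 0, 0, 0, 0, 0, 0, 0, 0, -0.1, 0, 0, 0, 0, 0, 0, -0.25, 0, 0, 0, 0])

```text
clock: 21.75
position: [0.5889, 0.2591, 0.0587]
tool_rot: [-0.0, 0.707, 0.707, -0.001]
wrist_force: [0.7, -0.2, 0.4]
finger_gap: 0.0856
gripper_force: 0.0
```

Request:
step_arm(series=[0, 0, -0.25, 0, 0, 0, 0, 0, 0, -0.5, 0, 0, 0, 0, 0, 0, -0.75, 0, 0, 0, 0, 0, 0, -0.75, 0, 0, 0, 0])

```text
clock: 22.15
position: [0.5929, 0.2604, 0.1408]
tool_rot: [0.003, 0.707, 0.707, 0.005]
wrist_force: [0.9, 0.6, 1.1]
finger_gap: 0.0853
gripper_force: 0.0
```

Request:
step_arm(series=[-0.35, -0.17, 0, 0, 0, 0, 0, -0.7, -0.33, 0, 0, 0, 0, 0, -0.95, -0.45, 0, 0, 0, 0, 0])

```text
clock: 22.45
position: [0.5435, 0.1629, 0.1336]
tool_rot: [0.0, 0.707, 0.707, -0.0]
wrist_force: [-0.5, 0.6, -0.4]
finger_gap: 0.0851
gripper_force: 0.0
```

Request:
step_arm(series=[-0.4, -0.17, 0, 0, 0, 0, 0, -0.8, -0.36, 0, 0, 0, 0, 0, -0.95, -0.45, 0, 0, 0, 0, 0])

```text
clock: 22.75
position: [0.4981, 0.067, 0.1335]
tool_rot: [0.0, 0.708, 0.706, -0.0]
wrist_force: [-0.5, 0.7, 0.3]
finger_gap: 0.0853
gripper_force: 0.0
```

Request:
step_arm(series=[-0.4, -0.17, 0, 0, 0, 0, 0, -0.8, -0.36, 0, 0, 0, 0, 0, -0.95, -0.45, 0, 0, 0, 0, 0])

```text
clock: 23.05
position: [0.4535, -0.0277, 0.1338]
tool_rot: [0.0, 0.708, 0.706, -0.0]
wrist_force: [0.3, 0.1, 0.2]
finger_gap: 0.0858
gripper_force: 0.0
```

Request:
step_arm(series=[-0.4, -0.17, 0, 0, 0, 0, 0, -0.8, -0.36, 0, 0, 0, 0, 0, -0.95, -0.45, 0, 0, 0, 0, 0])

```text
clock: 23.35
position: [0.4087, -0.1228, 0.1341]
tool_rot: [0.0, 0.708, 0.706, -0.0]
wrist_force: [0.3, 0.2, -0.5]
finger_gap: 0.0853
gripper_force: 0.0
```

Request:
step_arm(series=[-0.4, -0.17, 0, 0, 0, 0, 0, -0.8, -0.36, 0, 0, 0, 0, 0, -0.95, -0.45, 0, 0, 0, 0, 0])

```text
clock: 23.65
position: [0.3638, -0.2181, 0.1343]
tool_rot: [0.001, 0.708, 0.706, -0.0]
wrist_force: [0.4, 0.5, -0.1]
finger_gap: 0.0855
gripper_force: 0.0
```

Request:
step_arm(series=[-0.4, -0.17, 0, 0, 0, 0, 0, -0.8, -0.36, 0, 0, 0, 0, 0, -0.93, -0.46, 0, 0, 0, 0, 0, -0.93, -0.46, 0, 0, 0, 0, 0])

```text
clock: 24.05
position: [0.318, -0.3102, 0.1341]
tool_rot: [0.0, 0.708, 0.706, 0.0]
wrist_force: [1.1, 1.3, 0.9]
finger_gap: 0.0851
gripper_force: 0.0
```

Request:
step_arm(series=[0.015, 0, 0.3, 0, 0, 0, 0, 0.015, 0, 0.6, 0, 0, 0, 0, 0.015, 0, 0.9, 0, 0, 0, 0, 0.015, 0, 0.9, 0, 0, 0, 0])

```text
clock: 24.45
position: [0.317, -0.3031, 0.0395]
tool_rot: [-0.005, 0.707, 0.708, 0.001]
wrist_force: [0.6, 0.9, -0.3]
finger_gap: 0.0857
gripper_force: 0.0
```

Request:
step_arm(series=[0, 0, 0.2, 0, 0, 0, 0.1, 0, 0, 0.2, 0, 0, 0, 0.3, 0, 0, 0.2, 0, 0, 0, 0.4, 0, 0, 0.2, 0, 0, 0, 0.6, 0, 0, 0.2, 0, 0, 0, 1])

```text
clock: 24.95
position: [0.3197, -0.3084, 0.0258]
tool_rot: [0.002, 0.707, 0.707, -0.0]
wrist_force: [0.2, -0.0, 4.6]
finger_gap: 0.0406
gripper_force: 50.8
```

Request:
step_arm(series=[0, 0, 0, 0, 0, 0, 1, 0, 0, 0, 0, 0, 0, 1, 0, 0, 0, 0, 0, 0, 1, 0, 0, 0, 0, 0, 0, 1])

```text
clock: 25.35
position: [0.3197, -0.3084, 0.0258]
tool_rot: [0.002, 0.707, 0.707, -0.0]
wrist_force: [0.2, 1.3, 6.2]
finger_gap: 0.0406
gripper_force: 50.9
```

Request:
step_arm(series=[0, 0, -0.3, 0, 0, 0, 1, 0, 0, -0.6, 0, 0, 0, 1, 0, 0, -1, 0, 0, 0, 1, 0, 0, -1, 0, 0, 0, 1])

```text
clock: 25.75
position: [0.3211, -0.3105, 0.1304]
tool_rot: [0.006, 0.707, 0.707, -0.001]
wrist_force: [1.0, -1.1, 0.4]
finger_gap: 0.0407
gripper_force: 50.9
```

Request:
step_arm(series=[0.4, 0.17, -0.1, 0, 0, 0, 1, 0.8, 0.33, -0.2, 0, 0, 0, 1, 0.94, 0.37, -0.3, 0, 0, 0, 1])

```text
clock: 26.05
position: [0.3558, -0.2104, 0.1532]
tool_rot: [-0.001, 0.706, 0.708, 0.001]
wrist_force: [0.7, -0.1, -1.2]
finger_gap: 0.0405
gripper_force: 51.0
```

Request:
step_arm(series=[0.4, 0.17, 0, 0, 0, 0, 1, 0.8, 0.33, 0, 0, 0, 0, 1, 0.94, 0.37, 0, 0, 0, 0, 1])

```text
clock: 26.35
position: [0.3929, -0.1163, 0.1532]
tool_rot: [-0.001, 0.706, 0.708, 0.0]
wrist_force: [-0.7, -0.5, -1.2]
finger_gap: 0.0408
gripper_force: 51.1
```

Request:
step_arm(series=[0.4, 0.17, 0, 0, 0, 0, 1, 0.8, 0.33, 0, 0, 0, 0, 1, 0.94, 0.37, 0, 0, 0, 0, 1])

```text
clock: 26.65
position: [0.4299, -0.0223, 0.1532]
tool_rot: [-0.001, 0.706, 0.708, 0.0]
wrist_force: [-0.1, -1.0, -1.4]
finger_gap: 0.041
gripper_force: 51.1
```

Request:
step_arm(series=[0.4, 0.17, 0, 0, 0, 0, 1, 0.8, 0.33, 0, 0, 0, 0, 1, 0.94, 0.37, 0, 0, 0, 0, 1])

```text
clock: 26.95
position: [0.4669, 0.0717, 0.1532]
tool_rot: [-0.001, 0.706, 0.708, 0.0]
wrist_force: [0.1, -0.5, -1.8]
finger_gap: 0.0408
gripper_force: 51.2
```

Request:
step_arm(series=[0.4, 0.17, 0, 0, 0, 0, 1, 0.8, 0.33, 0, 0, 0, 0, 1, 0.94, 0.37, 0, 0, 0, 0, 1])

```text
clock: 27.25
position: [0.5039, 0.1656, 0.1532]
tool_rot: [-0.0, 0.706, 0.708, 0.0]
wrist_force: [-0.1, -1.1, -1.6]
finger_gap: 0.0408
gripper_force: 51.2
```

Request:
step_arm(series=[0.4, 0.17, 0, 0, 0, 0, 1, 0.8, 0.33, 0, 0, 0, 0, 1, 0.94, 0.37, 0, 0, 0, 0, 1])

```text
clock: 27.55
position: [0.541, 0.2591, 0.1531]
tool_rot: [-0.0, 0.706, 0.708, -0.0]
wrist_force: [-0.4, 0.0, -0.7]
finger_gap: 0.0412
gripper_force: 51.2
```

Request:
step_arm(series=[0.4, 0.17, 0, 0, 0, 0, 1, 0.8, 0.33, 0, 0, 0, 0, 1, 0.92, 0.38, 0, 0, 0, 0, 1, 0.92, 0.38, 0, 0, 0, 0, 1, 0.92, 0.38, 0, 0, 0, 0, 1])

```text
clock: 28.05
position: [0.578, 0.3475, 0.1531]
tool_rot: [0.0, 0.707, 0.707, -0.001]
wrist_force: [0.9, 0.4, -2.0]
finger_gap: 0.0404
gripper_force: 51.2
```

Request:
step_arm(series=[0, 0.03, 0.3, 0, 0, 0, 1, 0, 0.03, 0.6, 0, 0, 0, 1, 0, 0.03, 0.93, 0, 0, 0, 1, 0, 0.03, 0.93, 0, 0, 0, 1, 0, 0.03, 0.93, 0, 0, 0, 1])

```text
clock: 28.55
position: [0.581, 0.3473, 0.0606]
tool_rot: [-0.0, 0.707, 0.707, -0.001]
wrist_force: [-0.6, 0.7, -0.8]
finger_gap: 0.0406
gripper_force: 51.2
```

Run:
```python
from cell import *
import cv2,numpy as np
print(sense()['position'])
s=read_camera('side')[100:230,220:400,::-1]
cv2.imwrite('pics/d.png',cv2.resize(s,None,fx=4,fy=4,interpolation=cv2.INTER_CUBIC))
```

```text
[0.58096523 0.34733142 0.06060699]
```

View pics/d.png

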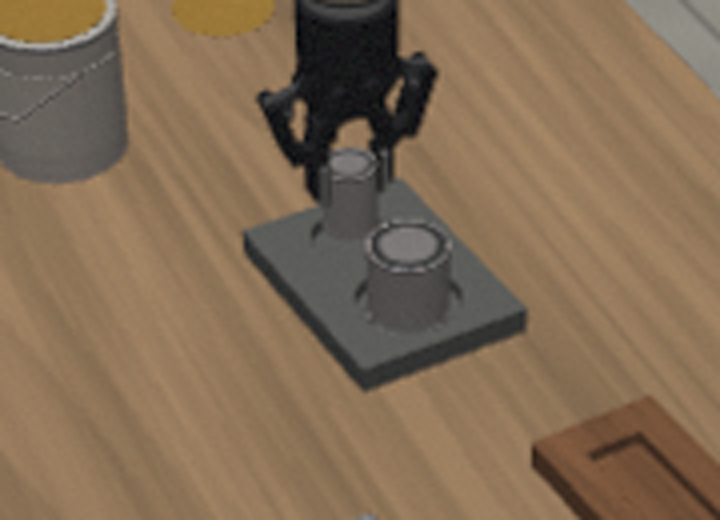

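The large tin is seated at (405,280). The small tin, base near (352,235), hangs over its well, whose rim shows at (318,230). Lowering it now.

Request:
step_arm(series=[0, 0, 0.1, 0, 0, 0, 1, 0, 0, 0.2, 0, 0, 0, 1, 0, 0, 0.21, 0, 0, 0, 1, 0, 0, 0.21, 0, 0, 0, 1])

```text
clock: 29.0
position: [0.5811, 0.3487, 0.0392]
tool_rot: [-0.0, 0.707, 0.707, -0.001]
wrist_force: [0.2, -0.4, -0.0]
finger_gap: 0.0409
gripper_force: 51.2
```

Request:
step_arm(series=[0, 0, 0.025, 0, 0, 0, 1, 0, 0, 0.025, 0, 0, 0, 1])

```text
clock: 29.2
position: [0.5815, 0.3489, 0.0372]
tool_rot: [-0.0, 0.707, 0.707, -0.0]
wrist_force: [0.5, -0.7, -1.7]
finger_gap: 0.041
gripper_force: 51.2
```

Request:
step_arm(series=[0, 0, 0.012, 0, 0, 0, 1, 0, 0, 0.012, 0, 0, 0, 1])

```text
clock: 29.4
position: [0.5815, 0.3488, 0.0361]
tool_rot: [-0.0, 0.707, 0.707, -0.0]
wrist_force: [-0.3, -0.0, -0.8]
finger_gap: 0.0406
gripper_force: 51.2
```

Request:
step_arm(series=[0, 0, 0.01, 0, 0, 0, 1, 0, 0, 0.01, 0, 0, 0, 1])

```text
clock: 29.6
position: [0.5817, 0.3489, 0.0359]
tool_rot: [-0.0, 0.707, 0.707, 0.0]
wrist_force: [-3.3, -1.2, 3.3]
finger_gap: 0.0406
gripper_force: 51.6
```

Request:
step_arm(series=[0, 0, 0, 0, 0, 0, 0.45, 0, 0, 0, 0, 0, 0, 0.2, 0, 0, 0, 0, 0, 0, 0, 0, 0, -0.1, 0, 0, 0, 0, 0, 0, -0.25, 0, 0, 0, 0])

```text
clock: 30.1
position: [0.5808, 0.3484, 0.0598]
tool_rot: [-0.0, 0.707, 0.707, -0.001]
wrist_force: [0.2, 0.1, 0.1]
finger_gap: 0.0855
gripper_force: 0.0
```

Request:
step_arm(series=[0, 0, -0.25, 0, 0, 0, 0, 0, 0, -0.5, 0, 0, 0, 0, 0, 0, -0.75, 0, 0, 0, 0, 0, 0, -0.75, 0, 0, 0, 0])

```text
clock: 30.5
position: [0.5848, 0.3503, 0.1424]
tool_rot: [0.002, 0.707, 0.707, 0.005]
wrist_force: [0.2, 0.2, 0.4]
finger_gap: 0.0856
gripper_force: 0.0
```

Request:
step_arm(series=[-0.4, -0.15, 0, 0, 0, 0, 0, -0.8, -0.29, 0, 0, 0, 0, 0, -0.86, -0.31, 0, 0, 0, 0, 0])

```text
clock: 30.8
position: [0.5488, 0.2597, 0.1342]
tool_rot: [-0.0, 0.708, 0.706, -0.001]
wrist_force: [0.5, 0.2, 0.2]
finger_gap: 0.0858
gripper_force: 0.0
```

Request:
step_arm(series=[-0.4, -0.15, 0, 0, 0, 0, 0, -0.8, -0.29, 0, 0, 0, 0, 0, -0.86, -0.31, 0, 0, 0, 0, 0])

```text
clock: 31.1
position: [0.5183, 0.1742, 0.1347]
tool_rot: [-0.0, 0.708, 0.706, -0.001]
wrist_force: [0.9, 0.3, -0.4]
finger_gap: 0.0853
gripper_force: 0.0
```

Request:
step_arm(series=[-0.4, -0.15, 0, 0, 0, 0, 0, -0.8, -0.29, 0, 0, 0, 0, 0, -0.86, -0.31, 0, 0, 0, 0, 0])

```text
clock: 31.4
position: [0.4879, 0.0887, 0.1351]
tool_rot: [0.0, 0.708, 0.706, -0.0]
wrist_force: [-0.1, 1.0, 1.2]
finger_gap: 0.0852
gripper_force: 0.0
```

Request:
step_arm(series=[-0.4, -0.15, 0, 0, 0, -0.06, 0, -0.8, -0.29, 0, 0, 0, -0.06, 0, -0.86, -0.31, 0, 0, 0, -0.06, 0, -0.86, -0.31, 0, 0, 0, -0.06, 0, -0.86, -0.31, 0, 0, 0, -0.06, 0])

```text
clock: 31.9
position: [0.4583, 0.0057, 0.1354]
tool_rot: [0.0, 0.69, 0.724, 0.001]
wrist_force: [1.0, 0.1, 0.2]
finger_gap: 0.0853
gripper_force: 0.0
```

Run:
```python
from cell import *
import cv2,numpy as np
print(sense()['position'])
s=read_camera('side')[110:270,240:440,::-1]
cv2.imwrite('pics/e.png',cv2.resize(s,None,fx=3.5,fy=3.5,interpolation=cv2.INTER_CUBIC))
```

```text
[0.45832865 0.00567799 0.13544782]
```

View pics/e.png

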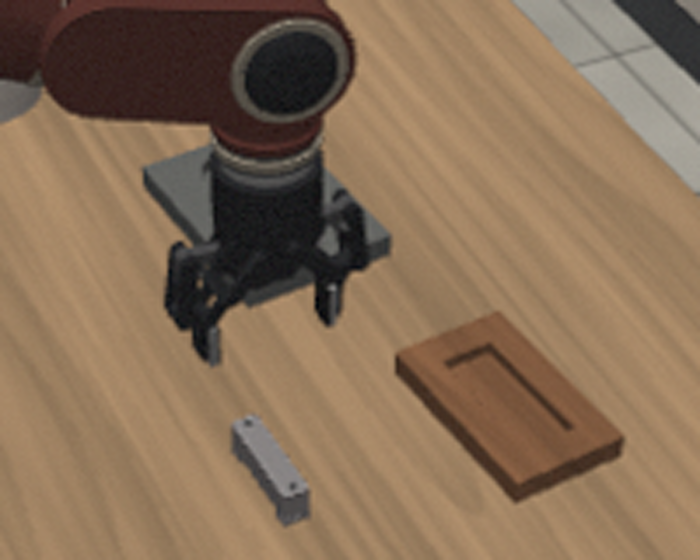

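The applicator is at crop pixel (270,470) and the recess at (510,385), both clear; the gripper hides the tins for now. Descending on the applicator.

Request:
step_arm(series=[0, 0, 0.3, 0, 0, 0, 0, 0, 0, 0.6, 0, 0, 0, 0, 0, 0, 0.9, 0, 0, 0, 0, 0, 0, 0.9, 0, 0, 0, 0])

```text
clock: 32.35
position: [0.4541, 0.0066, 0.0407]
tool_rot: [-0.004, 0.689, 0.724, -0.003]
wrist_force: [-0.2, 0.2, -0.8]
finger_gap: 0.0854
gripper_force: 0.0
```

Request:
step_arm(series=[0, 0, 0.15, 0, 0, 0, 0, 0, 0, 0.32, 0, 0, 0, 0.2, 0, 0, 0.32, 0, 0, 0, 0.4, 0, 0, 0.32, 0, 0, 0, 0.6, 0, 0, 0.32, 0, 0, 0, 0.65])

```text
clock: 32.85
position: [0.459, 0.0049, 0.0148]
tool_rot: [0.001, 0.69, 0.724, 0.001]
wrist_force: [0.5, -0.1, 0.6]
finger_gap: 0.0301
gripper_force: 0.0
```

Request:
step_arm(series=[0, 0, 0, 0, 0, 0, 0.8, 0, 0, 0, 0, 0, 0, 1, 0, 0, 0, 0, 0, 0, 1, 0, 0, 0, 0, 0, 0, 1, 0, 0, 0, 0, 0, 0, 1], newtons=60)

```text
clock: 33.35
position: [0.4591, 0.0048, 0.0149]
tool_rot: [0.001, 0.69, 0.724, 0.001]
wrist_force: [-0.4, 1.5, 6.7]
finger_gap: 0.0204
gripper_force: 60.4
```

Request:
step_arm(series=[0, 0, -0.3, 0, 0, 0, 1, 0, 0, -0.6, 0, 0, 0, 1, 0, 0, -1, 0, 0, 0, 1, 0, 0, -1, 0, 0, 0, 1])

```text
clock: 33.75
position: [0.4613, 0.0042, 0.1189]
tool_rot: [0.005, 0.69, 0.724, 0.003]
wrist_force: [1.0, -0.7, -1.3]
finger_gap: 0.0206
gripper_force: 59.9
```

Request:
step_arm(series=[-0.03, 0.4, 0, 0, 0, 0, 1, -0.06, 0.8, 0, 0, 0, 0, 1, -0.08, 1, 0, 0, 0, 0, 1])

```text
clock: 34.05
position: [0.5592, 0.0014, 0.1116]
tool_rot: [-0.0, 0.69, 0.724, -0.0]
wrist_force: [-0.5, -0.1, -3.1]
finger_gap: 0.0202
gripper_force: 60.1
```

Request:
step_arm(series=[-0.03, 0.4, 0, 0, 0, -0.07, 1, -0.06, 0.8, 0, 0, 0, -0.07, 1, -0.08, 1, 0, 0, 0, -0.07, 1, -0.08, 1, 0, 0, 0, -0.07, 1])

```text
clock: 34.45
position: [0.6592, -0.002, 0.1108]
tool_rot: [-0.001, 0.67, 0.742, -0.001]
wrist_force: [-0.7, -0.6, -3.3]
finger_gap: 0.0204
gripper_force: 60.3
```

Request:
step_arm(series=[0, 0, 0.2, 0, 0, 0, 1, 0, 0, 0.4, 0, 0, 0, 1, 0, 0, 0.6, 0, 0, 0, 1, 0, 0, 0.6, 0, 0, 0, 1, 0, 0, 0.6, 0, 0, 0, 1])

```text
clock: 34.95
position: [0.6565, -0.0016, 0.0517]
tool_rot: [-0.001, 0.67, 0.742, -0.001]
wrist_force: [0.2, 0.3, -2.2]
finger_gap: 0.021
gripper_force: 60.1
```

Run:
```python
from cell import *
import cv2,numpy as np
print(sense()['position'])
s=read_camera('side')[120:260,250:450,::-1]
cv2.imwrite('pics/f.png',cv2.resize(s,None,fx=4,fy=4,interpolation=cv2.INTER_CUBIC))
```

```text
[ 0.65651616 -0.0016104   0.05170508]
```

View pics/f.png

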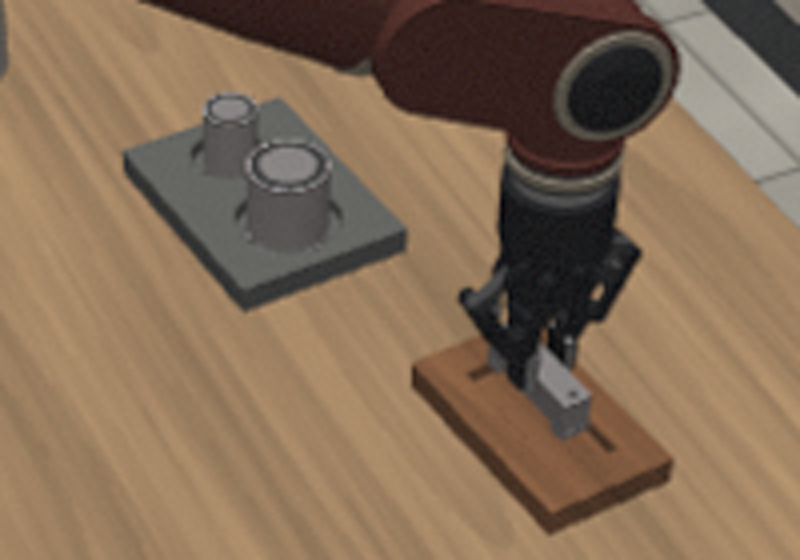

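Both tins stand in their wells, at (230,135) and (288,195), and the applicator hangs over the recess at (560,395). Lowering it now.

Request:
step_arm(series=[0, 0.01, 0.1, 0, 0, 0, 1, 0, 0.01, 0.2, 0, 0, 0, 1, 0, 0.01, 0.235, 0, 0, 0, 1, 0, 0.01, 0.235, 0, 0, 0, 1])

```text
clock: 35.4
position: [0.6582, -0.0015, 0.0282]
tool_rot: [-0.001, 0.67, 0.742, -0.001]
wrist_force: [0.2, -0.8, -2.9]
finger_gap: 0.0206
gripper_force: 60.3
```

Request:
step_arm(series=[0, 0, 0.015, 0, 0, 0, 1, 0, 0, 0.015, 0, 0, 0, 1])

```text
clock: 35.6
position: [0.6593, -0.0017, 0.0283]
tool_rot: [0.0, 0.67, 0.742, 0.0]
wrist_force: [0.6, -0.1, -3.5]
finger_gap: 0.0204
gripper_force: 60.3
```

Request:
step_arm(series=[0, 0, 0.01, 0, 0, 0, 1, 0, 0, 0.01, 0, 0, 0, 1])

```text
clock: 35.8
position: [0.6593, -0.0017, 0.0273]
tool_rot: [0.0, 0.67, 0.742, 0.0]
wrist_force: [-0.4, -0.2, -3.1]
finger_gap: 0.0205
gripper_force: 60.3
```

Request:
step_arm(series=[0, 0, 0.015, 0, 0, 0, 1, 0, 0, 0.015, 0, 0, 0, 1])

```text
clock: 36.0
position: [0.659, -0.0016, 0.0254]
tool_rot: [-0.0, 0.67, 0.742, -0.0]
wrist_force: [0.2, 0.1, -3.0]
finger_gap: 0.0206
gripper_force: 60.3
```

Request:
step_arm(series=[0, 0, 0.01, 0, 0, 0, 1, 0, 0, 0.01, 0, 0, 0, 1])

```text
clock: 36.2
position: [0.6593, -0.0017, 0.0249]
tool_rot: [0.0, 0.67, 0.742, 0.0]
wrist_force: [-0.8, 0.5, -1.6]
finger_gap: 0.0204
gripper_force: 60.4
```

Request:
step_arm(series=[0, 0, 0.006, 0, 0, 0, 1, 0, 0, 0.006, 0, 0, 0, 1])

```text
clock: 36.4
position: [0.6593, -0.0017, 0.0249]
tool_rot: [0.0, 0.67, 0.742, -0.0]
wrist_force: [-2.1, 1.1, 4.2]
finger_gap: 0.0204
gripper_force: 61.1
```

Contact confirmed, so I'll release, rise and retreat out of the cameras' way.

Request:
step_arm(series=[0, 0, 0, 0, 0, 0, 0.7, 0, 0, 0, 0, 0, 0, 0.4, 0, 0, 0, 0, 0, 0, 0, 0, 0, -0.1, 0, 0, 0, 0, 0, 0, -0.25, 0, 0, 0, 0])

```text
clock: 36.9
position: [0.6584, -0.0016, 0.0487]
tool_rot: [-0.001, 0.67, 0.742, -0.001]
wrist_force: [0.7, -0.4, -0.7]
finger_gap: 0.0816
gripper_force: 0.0
```

Request:
step_arm(series=[0, 0, -0.3, 0, 0, 0, 0, 0, 0, -0.6, 0, 0, 0, 0, 0, 0, -1, 0, 0, 0, 0, 0, 0, -1, 0, 0, 0, 0])

```text
clock: 37.3
position: [0.6639, -0.0021, 0.1591]
tool_rot: [0.006, 0.67, 0.742, 0.004]
wrist_force: [0.9, 0.9, 1.3]
finger_gap: 0.0856
gripper_force: 0.0
```

Request:
step_arm(series=[0, -0.4, -0.2, 0, 0, 0, 0, 0, -0.8, -0.4, 0, 0, 0, 0, 0, -1, -0.5, 0, 0, 0, 0])

```text
clock: 37.6
position: [0.5584, -0.012, 0.2014]
tool_rot: [0.001, 0.67, 0.742, 0.001]
wrist_force: [1.2, 0.1, -0.2]
finger_gap: 0.0854
gripper_force: 0.0
```

Request:
step_arm(series=[0, -0.4, -0.2, 0, 0, 0, 0, 0, -0.8, -0.4, 0, 0, 0, 0, 0, -1, -0.5, 0, 0, 0, 0, 0, -1, -0.5, 0, 0, 0, 0, 0, -1, -0.5, 0, 0, 0, 0])

```text
clock: 38.1
position: [0.4606, -0.0221, 0.2498]
tool_rot: [0.001, 0.67, 0.742, 0.001]
wrist_force: [-0.3, 0.1, -0.2]
finger_gap: 0.0847
gripper_force: 0.0
```

Run:
```python
from cell import *
import cv2,numpy as np
print(sense()['position'])
t=read_camera('top')[160:310,200:460,::-1];s=read_camera('side')[80:400,200:470,::-1]
cv2.imwrite('pics/g.png',cv2.resize(t,None,fx=3,fy=3,interpolation=cv2.INTER_CUBIC))
cv2.imwrite('pics/i.png',cv2.resize(s,None,fx=1.85,fy=1.85,interpolation=cv2.INTER_CUBIC))
```

```text
[ 0.46063901 -0.02212841  0.2498152 ]
```

View pics/g.png

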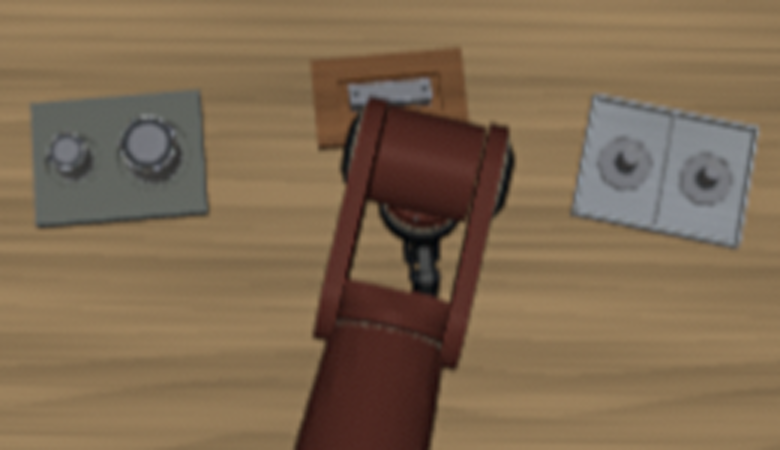

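View pics/i.png

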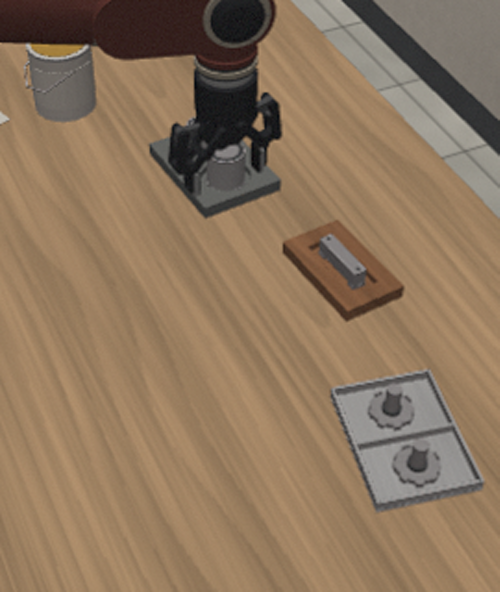

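The final views agree. In the top view the tins are in their wells at (70,152) and (150,143), the bar is in the recess at (390,93), and the blades are flat in separate bays at (625,163) and (705,178). The side view confirms the bar and both blades. The arm touches nothing, so I'm handing in.

```bash
python3 -c "
from cell import close_job
print(close_job())"
```

```text
the job is handed in; nothing more can be done
None
```

The job is handed in: the blades lie flat in their bays with stubs up, both tins are seated in their wells, and the applicator stands in its recess. I never touched the can or the cup, and the clock read about 38 s.

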